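Bring the red-lidded specimen to the front

ROBOT

A 6-joint arm with a two-finger parallel gripper is mounted at the origin on the work surface. World frame = base frame: x ahead of the robot, y to its left, z up, the work surface at z = 0. Lengths are in m, angles in rad, forces in N, time in s.
With the tool pointing down it reaches from about 0.325 to 0.775 m from the base axis. Payload 9.3 kg.
Tool frame: the origin (TCP) lies between the finger pads; the fingertips stand 25 mm ahead of it and the grasp point (between the pads) lies 6 mm ahead of it; z points along the fingers, y is the line along which they close (so a half turn about z gives the same grasp; the last joint's range is limited). The gripper opens to 85 mm and grips with 20 to 120 N. Pads are 22 mm wide; open, the fingers measure 114 mm over their backs; the gripper's body (76 mm by 85 mm) begins 54 mm behind the grasp point. The pads swing forward as they close: fully open they stand 13 mm farther back than shut.
Start: joints at [-0.153, 0.259, 0.021, 1.334, 0, 1.418], TCP at [0.55, -0, 0.229] pointing down, gripper open.
Joint ranges: [-3.04, 3.04], [-0.91, 1.82], [-1.04, 1.36], [-1.92, 1.95], [-1.52, 1.45], [-3.14, 3.14]. Speed limits (rad/s): [2.22, 2.22, 2.79, 3.14, 3.14, 3.14].

INTERFACE

Orientations are given as a 3x3 rotation matrix whose columns are the frame's x, y, z axes.
In Python, from workcell import bot, claw, kin, monitor, snapshot, calibration, ticket gives the robot as it stands. Calls block until the motion is done:
- bot.move_ptp(position, orientation): joint-space move of the TCP to a pose.
- bot.line_to(position, velocity=0.15, rotation=None): straight line of the TCP; rotation=None keeps the orientation; velocity is the mean speed in m/s.
- bot.movej(angles): joint-space move.
- claw.command_gripper(opening, squeeze=None): finger opening in m; squeeze is the grip in N (None keeps the last); returns when the fingers have stopped.
- bot.sleep(seconds).
- kin.solve_ik(position, orientation): joint angles nearest the present ones, or None.
- monitor.observe(): the state.
- snapshot(name): name is "scene" or "side" or "wrist"; returns the picture (420x560x3 uint8, red, green, blue); there is no depth.
- calibration(name): a dict with "fx", "fy", "cx", "cy" (pixels), "pose" (4x4, takes a point from camera to world coordinates). Camera axes: x right, y down, z forward; pixel columns grow to the right and rows downward; lengths in m; the calibration is good to about 2 mm. A picture is of the moment at which its call begins: read the wrist's pose just before it. calibration takes no time and is no camera call; for the wrist camera it gives the pose at the moment of the call.
A pose or a line that the arm cannot do raises bot.IKError and nothing moves.
- ticket.finish_job(): hands the job in; it is judged then, once.
The state is a dict: "t": time; "q": joint angles; "qvel": joint speeds; "joint_torque": joint torques, N m; "tcp_pos": TCP position; "tool_rot": TCP orientation; "ft_force": force on the tool from outside, world axes, zero at the start; "torque": the same for the moment, N m; "width": finger opening in m; "finger_force": force on a finger pad.
Only numpy, scipy, OpenCV 4.12 (cv2) and the standard library are available. Lean on these libraries where they do the work, as an engineer would, in place of code of your own. Each camera call takes 0.05 s, during which the arm holds its last target. There are 200 camera calls.

TASK

Get the dissecting station ready for the next specimen: first lay the orange probe flat in the empty half of the blue tray, lined up with the two tools already there and with its tip pointing the same way. Then turn the jar carousel by its blue handle until the red-lidded jar stands at the yellow pointer, and finish still gripping the handle, holding the turntable still there. Leave the other tools, the amber bottle and the slide box where they are.

Things in the scene. Friction and masses are not known exactly. Their poses are not given: they have to be found in the camera images.
- probe_grip (a point): the orange dissecting probe, lying loose on the bench: a square plastic handle 100 mm long, 12 mm wide and 12 mm high, then a thin steel needle 50 mm long. This point is the centre of the handle, 6 mm above the surface it lies on; its x axis runs along the probe toward the needle tip
- probe_tip (a point): the point of the orange probe's needle, 100 mm from the centre of its handle along the x axis of the probe
- probe: the whole orange probe, 150 mm long, 35 g; origin on its underside, half-way along; x axis toward the needle tip
- tray: blue open tray fixed to the bench, outside 260 mm (its x) by 200 mm (its y) by 18 mm high, walls and floor 5 mm thick; origin on the bench under its centre. The two tools already in it lie along its x axis with their tips to its +x, in its -y half; its +y half is empty. The tray is turned up to 0.2 rad either way and may be on either side
- needle: a loose green-handled probe, the same shape as the orange one, lying in the tray about 50 mm from its middle line on the -y side; to be left alone
- scalpel: a loose aluminium scalpel, 130 mm long, 11 mm wide, 7 mm high, lying in the tray about 75 mm from its middle line on the -y side; to be left alone
- carousel: fixed white base of the jar carousel, a disc of diameter 224 mm, 12 mm high, with a yellow pointer sticking out of its rim along its own -x; origin on the bench on the turning axis (vertical). On it is a grey turntable of diameter 212 mm carrying five fixed jars (lids of diameter 51 mm, centres 72 mm from the axis, tops 82 mm above the bench), one with a red lid, four white; a steel post of diameter 22 mm rises on the axis to the handle
- front_place (a point): the front place beside the yellow pointer: the point 72 mm from the axis on the carousel's -x, 82 mm above the bench, where the centre of the red lid must come
- red_jar (a point): centre of the top of the red lid, 72 mm from the axis, 82 mm above the bench; it turns with the turntable
- handle_grip (a point): centre of the blue handle bar on top of the carousel's post, on the turning axis, 130 mm above the bench; the bar is 60 mm long (its x axis), 14 mm thick (its y) and 32 mm high (114 to 146 mm above the bench), clear all round above the jars. It is one piece with the turntable; its -x points to the red jar
- turntable: the grey turntable with its jars, post and handle in one piece; origin on the bench on the turning axis; its -x points to the red jar. It turns either way more than a full turn against light friction (0.04 N m) and stays where it is left
- bottle: loose closed amber bottle, diameter 48 mm, 100 mm high, standing on the bench; to be left alone; origin at the centre of its underside
- slide_box: loose green slide box with a white lid, 87 mm (its x) by 52 mm by 30 mm high, on the bench; to be left alone; origin at the centre of its underside
There are look-alikes about, which are no part of the job. What is meant by the probe is not pink, and is the larger of those in its own colour.

How it is judged:
On the way, in this order (a step that is already met when the one before it is completed fails the run):
1. the orange probe lies flat, released, in the empty half of the tray, lined up with the other tools, tip the same way, before the red jar has been brought to the front (z of probe_grip in the frame of tray between 0.006 and 0.016 m and z of probe_tip in the frame of tray between 0.005 and 0.019 m and x of probe_grip in the frame of tray between -0.078 and 0.04 m and x of probe_tip in the frame of tray between 0.03 and 0.128 m and y of probe_grip in the frame of tray between -0.015 and 0.096 m and y of probe_tip in the frame of tray between -0.015 and 0.098 m and angle between the x axis of probe_grip and the x axis of tray, either way round below 0.2 rad and contact force between the fingers and probe below 0.1 N and linear speed of probe below 0.03 m/s and horizontal distance between red_jar and front_place above 0.03 m), for 0.3 s.
2. the red-lidded jar stands at the pointer and the handle is gripped, the turntable still (horizontal distance between red_jar and front_place below 0.01 m and contact force between the fingers and turntable above 2 N and distance between the grasp point and handle_grip below 0.04 m and angular speed of turntable below 0.1 rad/s), for 0.5 s.
At the end, for the whole second after the job is handed in: Probe released, at rest on the floor of the tray's empty half, wholly inside, within 0.2 rad of the tray's length, tip to its +x; red lid within 10 mm of the front place, turntable still (under 0.1 rad/s), gripper within 40 mm of the handle's centre and pressing it with over 2 N (all of step 2 and z of probe_grip in the frame of tray between 0.006 and 0.016 m and z of probe_tip in the frame of tray between 0.005 and 0.019 m and x of probe_grip in the frame of tray between -0.078 and 0.04 m and x of probe_tip in the frame of tray between 0.03 and 0.128 m and y of probe_grip in the frame of tray between -0.015 and 0.096 m and y of probe_tip in the frame of tray between -0.015 and 0.098 m and angle between the x axis of probe_grip and the x axis of tray, either way round below 0.2 rad and contact force between the fingers and probe below 0.1 N and linear speed of probe below 0.03 m/s); the arm keeps its last pose, push and grip.
It fails at once if the green probe is moved by more than 15 mm (distance of needle from where it was at the start of the episode above 0.015 m).
It fails at once if the scalpel is moved by more than 15 mm (distance of scalpel from where it was at the start of the episode above 0.015 m).
It fails at once if the bottle is moved by more than 15 mm (distance of bottle from where it was at the start of the episode above 0.015 m).
It fails at once if the slide box is moved by more than 15 mm (distance of slide_box from where it was at the start of the episode above 0.015 m).
It also fails if it takes over 70 s, if anything falls off the work surface, if the arm or the gripper's body presses on something with over 40 N, if the wrist force passes 120 N, or if a joint passes its speed limit or range.

## Working session

There is one attempt and no reset: what is moved stays moved. The work goes in short steps, each a Python script; the robot and the scene stay as the last script left them, time stands still between calls to the robot, and variables do not carry over. Pictures are saved under pics/ and viewed, at most 10 in all, crops included, and the job is handed in when it is done.

```bash
mkdir -p pics
cat > h.py <<'E'
import numpy as np, cv2
from workcell import bot, claw, kin, monitor, snapshot, calibration, ticket
def shot(n,f=None):
    c=calibration(n); im=snapshot(n)
    if f: cv2.imwrite('pics/'+f,im[:,:,::-1])
    return im,c
def ray(c,uv):
    uv=np.atleast_2d(uv).astype(float); T=np.array(c['pose'])
    d=np.c_[(uv[:,0]-c['cx'])/c['fx'],(uv[:,1]-c['cy'])/c['fy'],np.ones(len(uv))]@T[:3,:3].T
    return T[:3,3],d
def plane(c,uv,z):
    o,d=ray(c,uv); return o+d*((z-o[2])/d[:,2])[:,None]
def tri(c1,u1,c2,u2):
    o1,d1=ray(c1,u1);o2,d2=ray(c2,u2);d1=d1[0];d2=d2[0]
    s=np.linalg.lstsq(np.c_[d1,-d2],o2-o1,rcond=None)[0]
    a=o1+s[0]*d1;b=o2+s[1]*d2
    return (a+b)/2,np.linalg.norm(a-b)
def blobs(im,h0,h1,s0=100,v0=60,amin=30):
    hsv=cv2.cvtColor(im,cv2.COLOR_RGB2HSV)
    h=hsv[:,:,0].astype(int); ok=((h>=h0)&(h<=h1)) if h0<=h1 else ((h>=h0)|(h<=h1))
    m=(ok&(hsv[:,:,1]>=s0)&(hsv[:,:,2]>=v0)).astype(np.uint8)*255
    cs=[c for c in cv2.findContours(m,cv2.RETR_EXTERNAL,cv2.CHAIN_APPROX_NONE)[0] if cv2.contourArea(c)>amin]
    return sorted(cs,key=cv2.contourArea,reverse=True)
def down(yaw):  # tool x axis at yaw in world, z down
    c,s=np.cos(yaw),np.sin(yaw); return np.array([[c,s,0],[s,-c,0],[0,0,-1.]])
E
python3 - <<'E'
from h import *
ims=[shot(n)[0] for n in("scene","side","wrist")]
for n,i in zip("abc",ims): cv2.imwrite(f'pics/{n}.png',i[:,:,::-1])
print(monitor.observe()['tool_rot'],monitor.observe()['t'])
for n in("scene","side"): print(calibration(n))
E
```

```text
[[ 2.17325581e-05  9.99999440e-01 -1.05764225e-03]
 [ 9.99999987e-01 -2.15651507e-05  1.58294691e-04]
 [ 1.58271794e-04 -1.05764567e-03 -9.99999428e-01]] 0.15
{'fx': 544.9828343065055, 'fy': 544.9828343065055, 'cx': 272.99029185848946, 'cy': 209.8528016013115, 'pose': array([[ 0.84740462,  0.40147811, -0.3474489 ,  0.84844541],
       [ 0.53089876, -0.64959019,  0.54422338, -0.56583932],
       [-0.00720562, -0.6456376 , -0.76360996,  0.89003418],
       [ 0.        ,  0.        ,  0.        ,  1.        ]])}
{'fx': 524.2129269919805, 'fy': 524.2129269919805, 'cx': 275.8663526731741, 'cy': 208.26247880514833, 'pose': array([[ 0.71453196, -0.38950908,  0.58114264, -0.19886388],
       [-0.699596  , -0.40148081,  0.59108257, -0.74085083],
       [ 0.00308559, -0.82891244, -0.55936986,  0.78739823],
       [ 0.        ,  0.        ,  0.        ,  1.        ]])}
```

View pics/a.png

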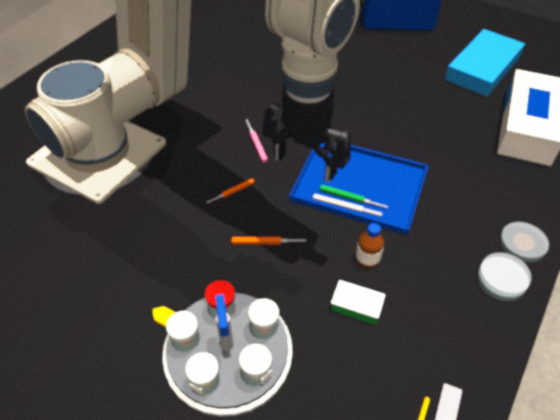

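View pics/b.png

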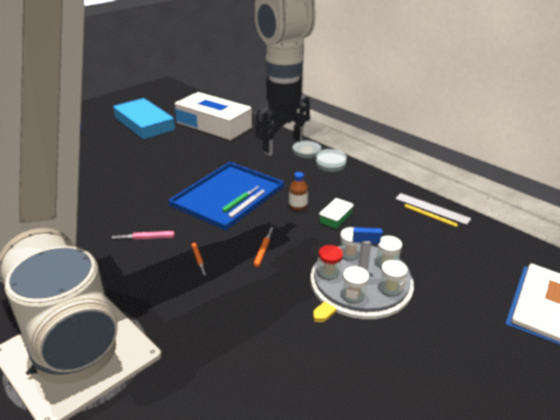

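The scene view shows the large orange probe with its handle at about (257,240) and tip at (305,240). The tray is at (360,185) with its tips to the right. The carousel is at (228,350), with the red lid at (220,293) and the pointer at (165,316). The side view has the probe at (262,253), the red lid at (331,254) and the pointer at (325,312).

```bash
cat > m.py <<'E'
from h import *
ims={n:shot(n) for n in("scene","side")}
def show(name,h0,h1,s0=100,v0=60,amin=30,k=6):
    for n in ims:
        for c in blobs(ims[n][0],h0,h1,s0,v0,amin)[:k]:
            m=cv2.moments(c);u=[m['m10']/m['m00'],m['m01']/m['m00']]
            r=cv2.minAreaRect(c)
            print(name,n,np.round(u,1),'A',m['m00'],'rect',np.round(r[1],0),round(r[2]),'z0',np.round(plane(ims[n][1],u,0)[0][:2],3))
show('orange',4,14,150,80)
show('red',174,3,170,100)
show('yellow',22,34,150,100)
show('blue',108,124,150,40,80)
show('green',50,80,100,60,20)
show('white',0,179,0,150,100) if 0 else None
for n in ims:
    im,c=ims[n]
    hsv=cv2.cvtColor(im,cv2.COLOR_RGB2HSV)
    b=[x for x in blobs(im,105,125,120,25,2000)]
    for x in b:
        q=cv2.approxPolyDP(cv2.convexHull(x),6,True)[:,0]
        print(n,'traypoly',q.tolist(),np.round(plane(c,q,0.018)[:,:2],3).tolist())
E
python3 m.py
```

```text
orange scene [255.6 240. ] A 392.0 rect [50.  8.] 0 z0 [ 0.456 -0.019]
orange scene [370.7 242.9] A 335.5 rect [20. 24.] 90 z0 [0.659 0.098]
orange scene [238.3 186.9] A 196.0 rect [ 7. 35.] 65 z0 [0.343 0.084]
orange side [261.  251.9] A 182.0 rect [ 8. 31.] 24 z0 [ 0.463 -0.017]
orange side [553.9 291.7] A 158.0 rect [13. 17.] 15 z0 [ 0.827 -0.563]
orange side [298.2 187.3] A 156.0 rect [12. 16.] 90 z0 [0.74  0.123]
orange side [196.7 253. ] A 99.5 rect [22.  6.] 69 z0 [0.35  0.086]
red scene [219.3 291.1] A 478.0 rect [26. 30.] 90 z0 [ 0.464 -0.157]
red side [330.  253.6] A 305.0 rect [18. 22.] 90 z0 [ 0.577 -0.136]
yellow scene [161.4 314. ] A 273.5 rect [20. 19.] 33 z0 [ 0.402 -0.253]
yellow scene [424.1 408.1] A 132.0 rect [ 7. 24.] 17 z0 [ 0.878 -0.161]
yellow side [322.6 312. ] A 261.5 rect [16. 23.] 49 z0 [ 0.419 -0.252]
yellow side [430.9 214.8] A 150.5 rect [56.  4.] 21 z0 [ 0.891 -0.216]
blue scene [364.1 188.4] A 7747.5 rect [126.  84.] 17 z0 [0.582 0.227]
blue scene [400.7  14.2] A 2127.0 rect [30. 78.] 90 z0 [0.36  0.939]
blue scene [538.1 103.1] A 475.5 rect [20. 27.]
[... 240 characters left out ...]
[342.3 193.5] A 199.5 rect [45.  5.] 16 z0 [0.548 0.188]
green scene [353.9 314.7] A 198.0 rect [47.  5.] 18 z0 [ 0.704 -0.067]
green side [333.8 221. ] A 153.5 rect [14. 33.] 77 z0 [ 0.686 -0.056]
green side [234.8 201.8] A 97.0 rect [ 4. 28.] 54 z0 [0.561 0.192]
scene traypoly [[311, 149], [352, 144], [428, 164], [408, 233], [373, 236], [290, 201]] [[0.429, 0.258], [0.502, 0.323], [0.677, 0.353], [0.716, 0.147], [0.659, 0.103], [0.469, 0.096]]
scene traypoly [[441, 0], [432, 30], [362, 23], [365, 0]] [[0.442, 1.049], [0.481, 0.876], [0.292, 0.804], [0.242, 0.927]]
side traypoly [[283, 181], [226, 230], [168, 201], [229, 161]] [[0.712, 0.157], [0.445, 0.089], [0.418, 0.298], [0.678, 0.354]]
```

```bash
cat > m2.py <<'E'
from h import *
c1,c2=calibration('scene'),calibration('side')
for n,a,b in(('probe',[255.6,240],[261,251.9]),('red',[219.3,291.1],[330,253.6]),('blue',[221.8,315.9],[367.3,234]),('yel',[161.4,314],[322.6,312]),('green',[342.3,193.5],[234.8,201.8])):
    print(n,tri(c1,a,c2,b))
print(plane(c1,[[232,240],[282,240],[305,240]],.006))
E
python3 m2.py
python3 - <<'E'
from h import *
bot.move_ptp([.44,-.03,.25],down(0.4))
im,c=shot('wrist','w1.png'); print(c, monitor.observe()['t'])
E
```

```text
probe (array([ 0.45860431, -0.02219236,  0.00556974]), np.float64(0.00033687854299439254))
red (array([ 0.4990454 , -0.19509202,  0.07935926]), np.float64(0.0037809602193726094))
blue (array([ 0.55071148, -0.2512456 ,  0.13267616]), np.float64(0.001837234140049934))
yel (array([ 0.40904744, -0.25868382,  0.01331761]), np.float64(0.002177420302825029))
green (array([0.55105693, 0.17994457, 0.00991176]), np.float64(0.0003349418137238477))
[[ 0.41795478 -0.04749467  0.006     ]
 [ 0.50428313  0.00593836  0.006     ]
 [ 0.54394625  0.03048788  0.006     ]]
{'fx': 326.3953770209756, 'fy': 326.3953770209756, 'cx': 280.99386030137526, 'cy': 213.83442608514775, 'pose': array([[ 3.91892950e-01, -8.74792914e-01, -2.84881157e-01,
         5.13263820e-01],
       [-9.20010352e-01, -3.72318063e-01, -1.22311944e-01,
         7.27344836e-04],
       [ 9.31221616e-04,  3.10026802e-01, -9.50727361e-01,
         3.95574699e-01],
       [ 0.00000000e+00,  0.00000000e+00,  0.00000000e+00,
         1.00000000e+00]])} 1.3
```

View pics/w1.png

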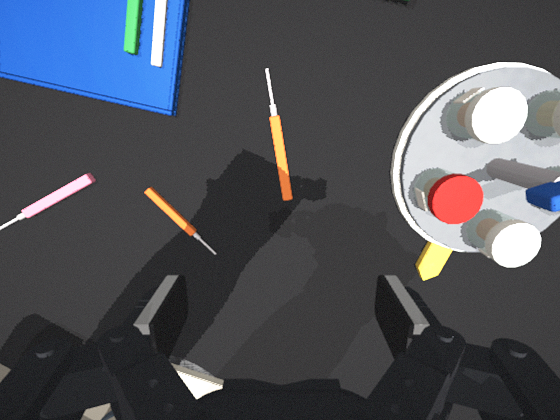

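The wrist view shows the large orange probe with its handle from (273,116) to (288,199) and tip at (267,69). The red lid is at (455,198) and the pointer at (432,262).

Run:
```python
from h import *
c=calibration('wrist'); im=cv2.imread('pics/w1.png')[:,:,::-1].copy()
b=blobs(im,4,16,150,80,100)
for k in b[:2]:
    r=cv2.minAreaRect(k); box=cv2.boxPoints(r); P=plane(c,box,.009)
    l=cv2.fitLine(k,cv2.DIST_L2,0,.01,.01).ravel()
    m=cv2.moments(k);u=np.array([m['m10']/m['m00'],m['m01']/m['m00']])
    e=plane(c,[u,u+20*l[:2]],.009); d=e[1]-e[0]
    print(cv2.contourArea(k),u,P.mean(0),e[0],'yaw',np.arctan2(d[1],d[0]),np.linalg.norm(P[0]-P[1]),np.linalg.norm(P[2]-P[1]))
print('tip',plane(c,[267,69],.006))
# red lid / heights: rays
bot.move_ptp([.49,.2,.32],down(0.2))
im,c=shot('wrist','w2.png'); np.save('w2c.npy',c,allow_pickle=True); print(c['pose'],monitor.observe()['t'])
k=blobs(im,105,125,120,25,2000)[0]
q=cv2.approxPolyDP(cv2.convexHull(k),6,True)[:,0]
print(q.tolist(),np.round(plane(c,q,.018)[:,:2],3).tolist())
for h in blobs(im,50,80,100,60,50):
    r=cv2.minAreaRect(h);print('green',r,plane(c,r[0],.011))
    l=cv2.fitLine(h,cv2.DIST_L2,0,.01,.01).ravel();e=plane(c,[l[2:],l[2:]+20*l[:2]],.014);d=e[1]-e[0];print(np.arctan2(d[1],d[0]))
```

```text
563.5 [170.00414079 210.93138125] [0.3468576  0.07885105 0.009     ] [0.34700463 0.07933214 0.009     ] yaw -1.9981233953196387 0.012823134068536982 0.07755101158218512
303.0 [284.39328933 182.22992299] [ 0.45986935 -0.02253454  0.009     ] [ 0.43600882 -0.03698456  0.009     ] yaw -2.5734697340992057 0.012486657346223869 0.10066680065026624
tip [[0.5442286  0.03023819 0.006     ]]
[[ 1.99250172e-01 -9.31670649e-01 -3.03791328e-01  5.67787581e-01]
 [-9.79948329e-01 -1.89180580e-01 -6.25458238e-02  2.15358228e-01]
 [ 8.00688477e-04  3.10162070e-01 -9.50683359e-01  4.65511416e-01]
 [ 0.00000000e+00  0.00000000e+00  0.00000000e+00  1.00000000e+00]] 5.95
[[353, 0], [338, 202], [199, 200], [185, 0]] [[0.704, 0.155], [0.458, 0.11], [0.422, 0.304], [0.664, 0.351]]
green ((490.7494812011719, 40.59922409057617), (10.371079444885254, 79.94768524169922), 10.097505569458008) [[ 0.6977422  -0.02596365  0.011     ]]
0.18080251875571565
```

View pics/w2.png

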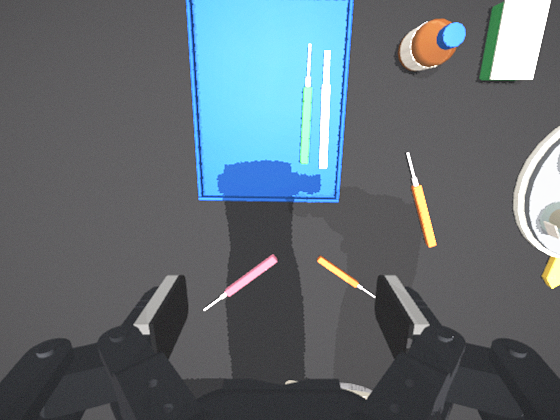

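The tray spans rows 0–202 and columns 185–353. Its tools are on the right at (305,125) and (325,110), with the empty half on the left and +x up. Everything agrees, so I'm picking and placing.

Run:
```python
from h import *
y=.56; R=down(y)
bot.move_ptp([.4595,-.0225,.14],R)
claw.command_gripper(.04,30)
bot.line_to([.4595,-.0225,.028],.12)
print(monitor.observe()['ft_force'])
claw.command_gripper(0.0,30)
s=monitor.observe();print(s['width'],s['finger_force'],s['tcp_pos'])
bot.line_to([.4595,-.0225,.14],.12)
s=monitor.observe();print(s['width'],s['finger_force'],s['t'])
bot.move_ptp([.540,.2716,.14],down(.183))
im,c=shot('wrist','w3.png')
for n in('scene','side'):
    im,c=shot(n)
    for k in blobs(im,4,16,150,80,80)[:4]: print(n,cv2.minAreaRect(k))
print(monitor.observe()['width'])
```

```text
[-0.65591361  0.27105369  0.00557105]
0.00011260478625910903 0.0 [ 0.45956711 -0.02251544  0.02813672]
0.00022974923478883574 0.0 13.5917
scene ((256.0, 240.0), (8.0, 50.0), 90.0)
scene ((371.0, 242.0), (20.0, 24.0), 90.0)
scene ((238.1131591796875, 186.81385803222656), (7.3702898025512695, 35.401554107666016), 64.98310089111328)
side ((261.0295715332031, 251.92897033691406), (7.230769634246826, 30.615386962890625), 22.61986541748047)
side ((554.7538452148438, 291.5692138671875), (13.155869483947754, 16.48868751525879), 15.255120277404785)
side ((298.0, 187.0), (16.0, 12.0), 0.0)
side ((196.4500274658203, 252.35000610351562), (21.819713592529297, 6.324554443359375), 71.56504821777344)
-0.00026470738968904377
```

View pics/w3.png

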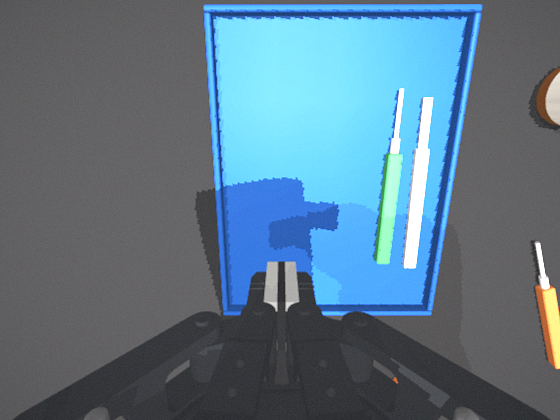

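The fingers closed on nothing and the probe hasn't moved. Before retrying I'll check where the fingertips really are against the cameras.

Run:
```python
from h import *
def proj(c,p):
    T=np.array(c['pose']);q=T[:3,:3].T@(np.array(p)-T[:3,3]);return [c['cx']+c['fx']*q[0]/q[2],c['cy']+c['fy']*q[1]/q[2]]
s=monitor.observe();p=s['tcp_pos'];R=s['tool_rot']
for d in(0,.01,.025,.035): print(d,proj(calibration('wrist'),p+R[:,2]*d),proj(calibration('wrist'),p+R[:,2]*d+R[:,0]*.011))
claw.command_gripper(.04,30)
bot.move_ptp([.4595,-.0225,.1],down(.56))
bot.line_to([.4595,-.0225,.034],.15)
a,c=shot('scene');b,c2=shot('side');w,c3=shot('wrist')
p=[.4595,-.0225,.009]
u=np.int32(proj(c,p));v=np.int32(proj(c2,p))
f=lambda i,u:cv2.resize(i[u[1]-50:u[1]+50,u[0]-50:u[0]+50],(400,400),interpolation=cv2.INTER_CUBIC)
o=np.hstack([f(a,u),f(b,v)]);cv2.imwrite('pics/d1.png',o[:,:,::-1]);cv2.imwrite('pics/d2.png',w[:,:,::-1])
s=monitor.observe();print(s['tcp_pos'],s['width'],s['t'],s['ft_force'])
```

```text
0 [np.float64(279.9967411600215), np.float64(274.4627052283967)] [np.float64(279.9956051334882), np.float64(254.36361343768345)]
0.01 [np.float64(280.0371170185867), np.float64(265.25115918894744)] [np.float64(280.0368596405214), np.float64(246.09655906091587)]
0.025 [np.float64(280.0899714565721), np.float64(253.19268894967826)] [np.float64(280.0907176936143), np.float64(235.3038606246339)]
0.035 [np.float64(280.12093972885737), np.float64(246.12743570045455)] [np.float64(280.1221970572588), np.float64(228.9956623279936)]
[ 0.46017237 -0.02263521  0.03493955] 0.03984513622205104 23.7667 [0.15104089 0.04479545 0.17376999]
```

View pics/d1.png

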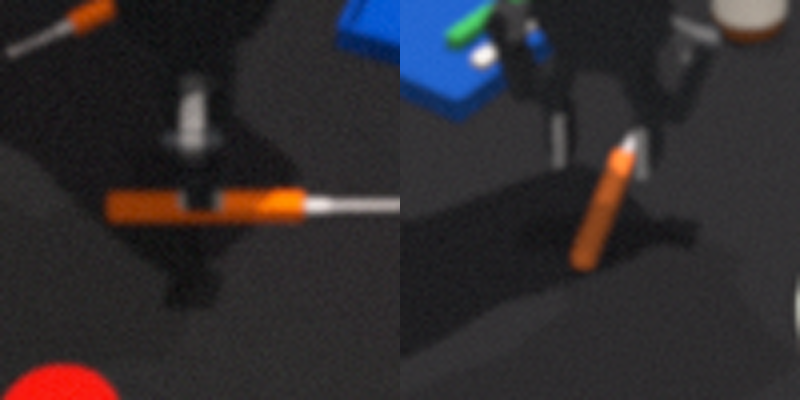

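View pics/d2.png

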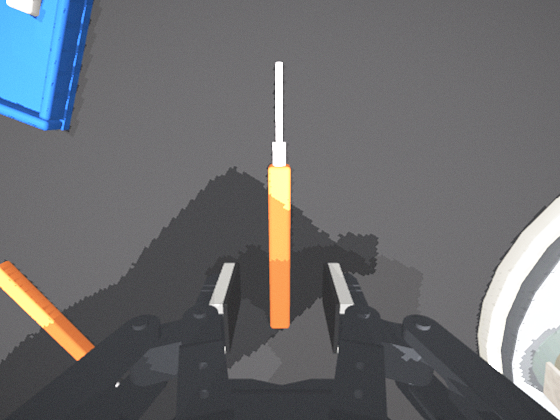

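The probe lies centred between the fingers, but the tips seem to hang well above the bench. Left fingertip: scene crop (192,150), side crop (559-400,165). I'll triangulate its height.

Run:
```python
from h import *
def proj(c,p):
    T=np.array(c['pose']);q=T[:3,:3].T@(np.array(p)-T[:3,3]);return np.array([c['cx']+c['fx']*q[0]/q[2],c['cy']+c['fy']*q[1]/q[2]])
c,c2,w=calibration('scene'),calibration('side'),calibration('wrist')
p=[.4595,-.0225,.009]
u=np.int32(proj(c,p))-50;v=np.int32(proj(c2,p))-50
print('left',tri(c,u+np.array([192,152])/4,c2,v+np.array([159,166])/4))
print('left w+side',tri(w,[228,265],c2,v+np.array([159,166])/4))
print('right w+side',tri(w,[335,265],c2,v+np.array([241,178])/4))
s=monitor.observe();print(s['tcp_pos'],s['tool_rot'],s['q'],w['pose'][:3,3])
```

```text
left (array([ 0.44496352, -0.00719969,  0.03097075]), np.float64(0.00998966028984436))
left w+side (array([0.44788029, 0.00122109, 0.02934527]), np.float64(6.238533525138066e-05))
right w+side (array([ 0.47562641, -0.04324031,  0.03033009]), np.float64(0.0047579679702053936))
[ 0.46017237 -0.02263521  0.03493955] [[ 8.47240612e-01  5.31206663e-01  1.68148225e-03]
 [ 5.31207922e-01 -8.47241403e-01 -3.84525543e-04]
 [ 1.22035885e-03  1.21900235e-03 -9.99998512e-01]] [-2.31619048e-01  2.56728924e-01 -5.23363393e-01  7.88979160e-01
  1.17331874e-05  2.34994825e+00] [0.52716402 0.01930908 0.180562  ]
```

The tips sit about 15 mm higher than nominal, at z≈0.030 with the TCP at 0.035. I'll do a guarded descent to touch, back off and grip.

Run:
```python
from h import *
claw.command_gripper(.03,30)
f0=monitor.observe()['ft_force'][2]; z=.028
bot.line_to([.4595,-.0225,z],.1)
while z>.003:
    f=monitor.observe()['ft_force'][2]-f0
    if abs(f)>3: break
    z-=.002; bot.line_to([.4595,-.0225,z],.05)
print('touch',z,f,monitor.observe()['tcp_pos'][2])
z+=.005; bot.line_to([.4595,-.0225,z],.05)
claw.command_gripper(0.0,30)
s=monitor.observe();print(s['width'],s['finger_force'],s['ft_force'],s['tcp_pos'],s['t'])
```

```text
touch 0.001999999999999993 0.20301922952280493 0.0018801140305268055
0.010504891605330049 29.345154762268066 [-0.77011695 -0.01894351  4.89252931] [ 0.45957602 -0.02252683  0.00716241] 28.075
```

Gripped, with a width of 10.5 mm and a force of 29 N. Next I'll lift, check and place.

Run:
```python
from h import *
bot.line_to([.4595,-.0225,.09],.15)
s=monitor.observe();print(s['width'],s['finger_force'])
if s['finger_force']>5:
    bot.move_ptp([.540,.2716,.09],down(.183))
    f0=monitor.observe()['ft_force'][2]; z=.018
    bot.line_to([.540,.2716,z],.12)
    while z>.0105 and abs(monitor.observe()['ft_force'][2]-f0)<2:
        z-=.0015; bot.line_to([.540,.2716,z],.05)
    s=monitor.observe();print('down',z,s['ft_force'][2]-f0,s['width'])
    claw.command_gripper(.03)
    bot.line_to([.540,.2716,.12],.15)
    bot.line_to([.48,.20,.25],.25)
    im,c=shot('wrist','w4.png')
    for k in blobs(im,4,20,130,80,100):
        r=cv2.minAreaRect(k);l=cv2.fitLine(k,cv2.DIST_L2,0,.01,.01).ravel()
        e=plane(c,[r[0],np.array(r[0])+20*l[:2]],.014);d=e[1]-e[0];print(r,e[0],np.arctan2(d[1],d[0]))
print(monitor.observe()['t'])
```

```text
0.010137000830562846 29.237538278102875
down 0.011999999999999999 2.9163953889351433 0.010180151422615774
((470.0, 21.0), (42.0, 56.0), 90.0) [0.67615838 0.03829338 0.014     ] -1.5309275574806762
36.9667
```

View pics/w4.png

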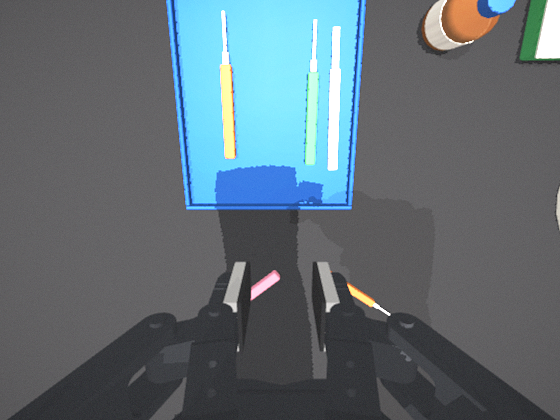

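The probe lies in the empty half at (228,110), parallel to the others with its tip up. Next I'll look at the carousel from the grasp orientation (yaw about 2.3, so q6 stays in range).

Run:
```python
from h import *
bot.move_ptp([.55,-.25,.30],down(2.3))
s=monitor.observe();im,c=shot('wrist','w5.png');print(s['q'],s['t'],c['pose'][:3,3])
for n,a,z in(('red',(174,3,170,100,200),.082),('blue',(108,124,150,40,80),.146),('yel',(22,34,150,100,100),.01)):
    for k in blobs(im,*a)[:2]:
        r=cv2.minAreaRect(k);m=cv2.moments(k);u=[m['m10']/m['m00'],m['m01']/m['m00']]
        l=cv2.fitLine(k,cv2.DIST_L2,0,.01,.01).ravel();e=plane(c,[u,np.array(u)+20*l[:2]],z);d=e[1]-e[0]
        print(n,np.round(u,1),np.round(r[1]),np.round(plane(c,u,z)[0],4),np.arctan2(d[1],d[0]))
```

```text
[-5.64921142e-01  3.48340895e-01  3.28907628e-01  1.55146433e+00
  6.49542130e-05  2.75729406e-01] 39.8 [ 0.4968556  -0.19078774  0.44547687]
red [280.7 113.2] [48. 45.] [ 0.5006 -0.1957  0.082 ] 2.286799995253133
blue [281.  190.8] [64. 14.] [ 0.5468 -0.2468  0.146 ] 2.2997505936923774
blue [281.8 370.7] [53.  6.] [ 0.689  -0.4039  0.146 ] 0.25651708152251196
yel [460.3 292.8] [ 6. 92.] [ 0.8796 -0.2086  0.01  ] 1.6845649719766316
```

View pics/w5.png

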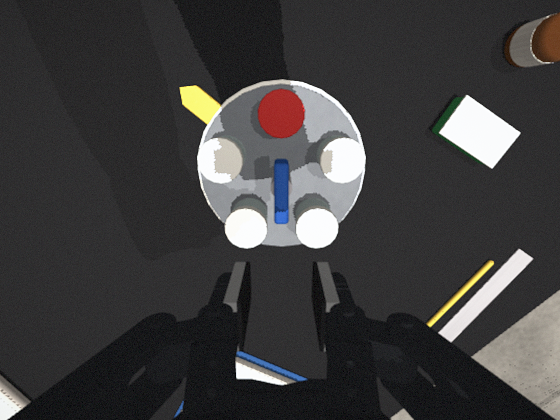

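The red lid is at (281,113) and the handle at (281,190), aligned with the tool. The pointer is at (198,103). Axis ≈ (0.549,-0.250). I'll grip and turn.

Run:
```python
from h import *
A=np.array([.549,-.250]); c=calibration('wrist')
an=[]
for p in(plane(c,[182,90],.006)[0],plane(c,[198,103],.006)[0],np.array([.409,-.2587])):
    d=p[:2]-A; an.append(np.arctan2(d[1],d[0])%(2*np.pi)); print(p,an[-1])
Y=np.mean(an); print('target',Y)
claw.command_gripper(.05,40)
bot.line_to([*A,.124],.15)
print(monitor.observe()['ft_force'])
claw.command_gripper(0.0,40)
s=monitor.observe();print(s['width'],s['finger_force'],s['ft_force'],s['t'])
if s['finger_force']>5:
    for y in np.linspace(2.30,Y,7)[1:]:
        bot.move_ptp([*A,.124],down(y))
    s=monitor.observe();print(s['width'],s['finger_force'],s['ft_force'],s['t'])
    for n,z in(('scene',.082),('side',.082)):
        im,c=shot(n,'f_'+n+'.png')
        for k in blobs(im,174,3,170,100,100)[:1]:
            (u,r)=cv2.minAreaRect(k)[:2];p=plane(c,u,z)[0];d=p[:2]-A;print(n,u,p,np.hypot(*d),np.arctan2(d[1],d[0])%(2*np.pi))
    print(s['t'])
```

```text
[ 0.39010174 -0.25889832  0.006     ] 3.1975343599793966
[ 0.41456568 -0.25780438  0.006     ] 3.1995810840759167
[ 0.409  -0.2587] 3.203655702494342
target 3.2002570488498847
[-0.16021717 -0.55297248 -0.35107426]
0.012923624649864648 41.22662365436554 [2.99621757 2.9275902  2.53552649] 41.925
0.01315803162143227 41.230162382125854 [5.39675303 6.8955568  2.53818823] 43.525
scene (184.5, 313.0) [ 0.47480931 -0.25978039  0.082     ] 0.07483257672413456 3.2726645754494954
side (344.5, 272.5) [ 0.47067594 -0.25998348  0.082     ] 0.07895775975573834 3.2683727557088362
43.525
```

Run:
```python
from h import *
A=np.array([.549,-.250])
im,c=shot('wrist')
for n,a,z in(('red',(174,3,170,60,200),.082),('yel',(22,34,150,80,60),.01)):
    for k in blobs(im,*a)[:2]:
        u=cv2.minAreaRect(k)[0];p=plane(c,u,z)[0];d=p[:2]-A;print(n,u,cv2.contourArea(k),p,np.hypot(*d),np.arctan2(d[1],d[0])%(2*np.pi))
a=cv2.imread('pics/f_scene.png')[220:420,80:360];cv2.imwrite('pics/g.png',np.hstack([cv2.resize(a,(400,286)),cv2.resize(im[:,:,::-1],(381,286))]))
s=monitor.observe();print(s['tool_rot'][:,0],s['finger_force'],s['qvel'],s['t'])
```

```text
red (281.0, 117.5) 6422.0 [ 0.47600103 -0.25381782  0.082     ] 0.0730987339296435 3.193844721543293
yel (275.4999694824219, 30.499996185302734) 330.5 [ 0.41950581 -0.26112708  0.01      ] 0.12997137025090683 3.227309366937499
[-0.99819927 -0.05991949 -0.00280397] 41.231242418289185 [ 0.00073799  0.00074857 -0.00139225 -0.00077568 -0.00142171 -0.00057069] 43.675
```

View pics/g.png

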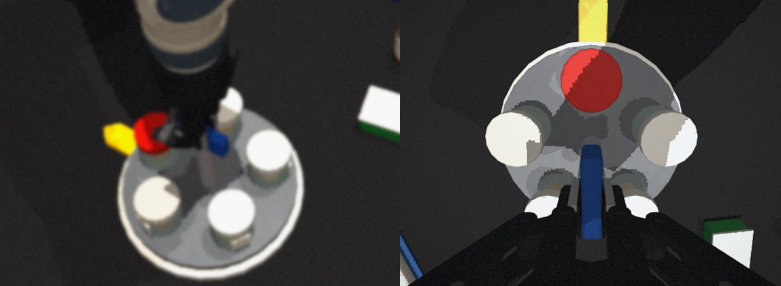

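The scene crop shows the gripper partly hiding the red lid. The wrist view shows the red lid (591,80) in line with the pointer (593,20) and the handle gripped. Handing in.

Run:
```python
from h import *
bot.sleep(.7); print(monitor.observe()['finger_force']); print(ticket.finish_job())
```

```text
41.23085618019104
the job is handed in; nothing more can be done
None
```

The job is handed in, though its verdict was not reported: the orange probe lies in the empty half of the tray, tip the same way as the other tools, and the red-lidded jar stands at the yellow pointer with the handle still gripped at about 41 N (the first grasp of the probe closed above it and had to be repeated lower).

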